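Close up the row of pots on the display rail

TASK

Push the row of four square pots along the wooden rail as one train, pushing only on the last pot, until the first is hard against the end stop and all four stand closed up. Then push the metal keeper bar beside it round until it lies fully across the rail behind the row. Only push: do not lift or tip any pot, and leave everything else on the desk where it stands.

Things in the scene. Friction and masses are not known exactly. Their poses are not given: they have to be found in the camera images.
- rail: fixed wooden channel 367 mm long; x runs along it to the end stop, z up, +y is the robot's side. Origin: on the table under the channel's centre line. Floor 10 mm above the table, 50 mm wide between lips (8 mm thick, tops 20 mm above the table), from x = -190 mm (open end) to x = +165 mm (face of the end stop, a block 12 mm thick and 50 mm high).
- rail_stop (a point): foot of the end stop's face, on the channel floor and centre line. The home row (four pots touching one another and the stop) has pot centres 23, 69, 115 and 161 mm from this face and its rear face 184 mm from it.
- rail_open_end (a point): middle of the channel floor's edge at the open end, 355 mm from the stop's face
- keeper (a joint): angle (rad) of the keeper, a bare metal bar (14 mm thick, 18 mm high) on a pin beside the rail: 0 = open, parallel to the rail, pointing away from the stop (starts 0 to 0.25); turns counter-clockwise seen from above to a hard stop at 1.571 = square across the channel (pointing to rail -y), its face 4 mm behind the home row. Stays where it is left; about 0.7 N at its free end moves it.
- keeper_pivot (a point): point on the keeper's pin, half-way up the bar (35 mm above the table; the bar's underside is at 26 mm and its top at 44 mm). In the rail's frame at x = -30 mm, y = +60 mm. A brass pin head stands 4 mm above the bar.
- keeper_tip (a point): the very end of the keeper's free (rounded) end, half-way up the bar, 75 mm from the pin
- pot1: square white ceramic plant pot, empty, open at the top, 46 x 46 mm and 55 mm high, walls 4 mm, sides upright with a rim round the top, about 0.13 kg (90 to 180 g). Origin: centre of its underside, z up. It stands in the rail's channel, sides parallel to the rail. First of the row, nearest the end stop; at the start its front face is 60 to 110 mm short of it.
- pot2: square white ceramic plant pot, empty, open at the top, 46 x 46 mm and 55 mm high, walls 4 mm, sides upright with a rim round the top, about 0.13 kg (90 to 180 g). Origin: centre of its underside, z up. It stands in the rail's channel, sides parallel to the rail. Second of the row, touching pot1.
- pot3: square white ceramic plant pot, empty, open at the top, 46 x 46 mm and 55 mm high, walls 4 mm, sides upright with a rim round the top, about 0.13 kg (90 to 180 g). Origin: centre of its underside, z up. It stands in the rail's channel, sides parallel to the rail. Third of the row.
- pot4: square white ceramic plant pot, empty, open at the top, 46 x 46 mm and 55 mm high, walls 4 mm, sides upright with a rim round the top, about 0.13 kg (90 to 180 g). Origin: centre of its underside, z up. It stands in the rail's channel, sides parallel to the rail. Last of the row, farthest from the end stop: its rear face, towards the rail's open end, is the one to push.
- round_pot: bystander: round terracotta pot, 60 mm wide at the rim, 55 mm high, on the table on the far side of the rail; origin at the centre of its underside
- lidded_jar: bystander: small glass jar with a steel lid, 56 mm wide, 75 mm high, on the far side of the rail; origin at the centre of its underside
- trowel: bystander: hand trowel lying on the table on the robot's side of the rail, 266 mm long, 22 mm high; origin on the table near its middle, x towards the blade (blade's end at +136 mm, handle's at -130 mm)
- water_bottle: bystander: clear bottle with a blue cap, 86 mm wide, 240 mm high, right of the rail (-y); origin at the centre of its underside
- pencil_cup: bystander: yellow cup with pencils, 72 mm wide, 95 mm high (pencils to 170 mm), left of the rail (+y); origin at the centre of its underside
- spool: bystander: bare wooden spool, 44 mm wide, 42 mm high, on the far side of the rail near the end stop; origin at the centre of its underside
There are look-alikes about, which are no part of the job. Leave any blue look-alike of the pot1 alone.

How it is judged:
By the outcome, as a careful person would: the job done as asked, in the order asked, and still so for the second after the job is handed in, with the robot touching nothing.
It also fails if it takes over 40 s, if anything falls off the work surface, if the arm or the gripper's body presses on something with over 40 N, if the wrist force passes 120 N, or if a joint passes its speed limit or range.

ROBOT

A 7-joint arm with a two-finger parallel gripper is mounted at the origin on the work surface. World frame = base frame: x ahead of the robot, y to its left, z up, the work surface at z = 0. Lengths are in m, angles in rad, forces in N, time in s.
With the tool pointing down it reaches from about 0.425 to 0.825 m from the base axis. Payload 3.6 kg.
Tool frame: the origin (TCP) lies where the fingers leave the gripper's body, on its centre line; the fingertips stand 73 mm ahead of it and the grasp point (between the pads) lies 54 mm ahead of it; z points along the fingers, y is the line along which they close (so a half turn about z gives the same grasp; the last joint's range is limited). The gripper opens to 85 mm and grips with 20 to 120 N. Pads are 22 mm wide; open, the fingers measure 114 mm over their backs; the gripper's body (76 mm by 85 mm) begins 54 mm behind the grasp point. The pads swing forward as they close: fully open they stand 13 mm farther back than shut.
Start: joints at [1.296, 0.615, -0.013, 1.423, 0.008, 1.103, -0.04], TCP at [0.16, -0.63, 0.304] pointing down, gripper open.
Joint ranges: [-3.12, 3.12], [-0.3, 2.06], [-1.34, 1.32], [0.26, 2.42], [-1.36, 4.5], [0.01, 1.98], [-2.84, 2.84]. Speed limits (rad/s): [2.79, 2.79, 3.14, 3.14, 3.14, 3.14, 3.14].

INTERFACE

Orientations are given as a unit quaternion [x, y, z, w].
In Python, from station import arm, snapshot, camera_info, ticket gives the robot as it stands. Calls block until the motion is done:
- arm.movep(position, orientation): joint-space move of the TCP to a pose.
- arm.line_to(position, velocity=0.15, ori=None): straight line of the TCP; ori=None keeps the orientation; velocity is the mean speed in m/s.
- arm.move_j(angles): joint-space move.
- arm.move_gripper(opening, effort=None): opening from 0.0 (shut) to 1.0 (fully open); effort is the grip in N (None keeps the last); returns when the fingers have stopped.
- arm.pause(seconds).
- arm.ik(position, orientation): joint angles nearest the present ones, or None.
- snapshot(name): name is "scene" or "top" or "wrist"; returns the picture (420x560x3 uint8, blue, green, red); there is no depth.
- camera_info(name): a dict with "fx", "fy", "cx", "cy" (pixels), "dist_coeffs" ([k1, k2, p1, p2, k3] as OpenCV has them; the pictures are not rectified), "R" (3x3) and "t" (3): a world point X has camera coordinates R X + t; the wrist camera has in their place "T_tool_cam" (4x4, takes a point from camera to tool coordinates, whose origin is the TCP and whose axes are the flange's). Camera axes: x right, y down, z forward; pixel columns grow to the right and rows downward; lengths in m; the calibration is good to about 2 mm. A picture is of the moment at which its call begins: read the wrist's pose just before it. camera_info takes no time and is no camera call.
A pose or a line that the arm cannot do raises arm.MotionError and nothing moves.
- ticket.finish_job(): hands the job in; it is judged then, once.
Readings, each from a call of its own:
- arm.read_time(): time.
- arm.read_joint_positions(): joint angles.
- arm.read_dq(): joint speeds.
- arm.read_effort(): joint torques, N m.
- arm.read_tool_pos(): TCP position.
- arm.read_eef_rot(): TCP orientation.
- arm.read_ft_force(): force on the tool from outside, world axes, zero at the start.
- arm.read_wrist_torque(): the same for the moment, N m.
- arm.read_opening(): opening from 0.0 (shut) to 1.0 (fully open).
- arm.read_finger_force(): force on a finger pad.
Only numpy, scipy, OpenCV 4.12 (cv2) and the standard library are available. Lean on these libraries where they do the work, as an engineer would, in place of code of your own. Each camera call takes 0.05 s, during which the arm holds its last target. There are 200 camera calls.

## Working session

There is one attempt and no reset: what is moved stays moved. The work goes in short steps, each a Python script; the robot and the scene stay as the last script left them, time stands still between calls to the robot, and variables do not carry over. Pictures are saved under pics/ and viewed, at most 10 in all, crops included, and the job is handed in when it is done.

```bash
mkdir -p pics; ls
python3 - <<'E'
from station import arm,snapshot,camera_info
import cv2,numpy as np
for n in("scene","top"):
    cv2.imwrite(f"pics/{n}0.png",snapshot(n)); c=camera_info(n); print(n,c)
print(camera_info("wrist"),arm.read_time(),arm.read_eef_rot())
E
```

```text
pics
scene {'fx': 428.7905390667699, 'fy': 428.7905390667699, 'cx': 280.4779549285698, 'cy': 205.1267060182223, 'dist_coeffs': array([-0.04604863,  0.        ,  0.        ,  0.        ,  0.        ]), 'R': array([[ 0.50074021,  0.86541632, -0.01771533],
       [ 0.5826036 , -0.35209652, -0.7325306 ],
       [-0.64018144,  0.35648651, -0.68050355]]), 't': array([-0.29289159, -0.2929248 ,  1.62386145])}
top {'fx': 388.4116332708353, 'fy': 388.4116332708353, 'cx': 280.0854872898251, 'cy': 209.334049996507, 'dist_coeffs': array([-0.07001815,  0.        ,  0.        ,  0.        ,  0.        ]), 'R': array([[ 0.01630143, -0.99986538,  0.00186799],
       [-0.9989641 , -0.01636607, -0.04246038],
       [ 0.04248523, -0.00117389, -0.99909641]]), 't': array([9.41885312e-04, 5.62709908e-01, 1.08374323e+00])}
{'fx': 308.18048417016735, 'fy': 308.18048417016735, 'cx': 281.2837115619861, 'cy': 209.82006465222483, 'dist_coeffs': array([-0.05602621,  0.        ,  0.        ,  0.        ,  0.        ]), 'T_tool_cam': array([[-7.28796441e-04, -9.48060087e-01, -3.18090460e-01,
         8.18890663e-02],
       [ 9.99999597e-01, -5.24200527e-04, -7.28794412e-04,
         2.03036219e-05],
       [ 5.24197707e-04, -3.18090863e-01,  9.48060087e-01,
        -6.99080152e-02],
       [ 0.00000000e+00,  0.00000000e+00,  0.00000000e+00,
         1.00000000e+00]])} 0.1 [ 9.92266511e-01  1.24119831e-01 -1.58649577e-04 -1.18912207e-03]
```

View pics/scene0.png

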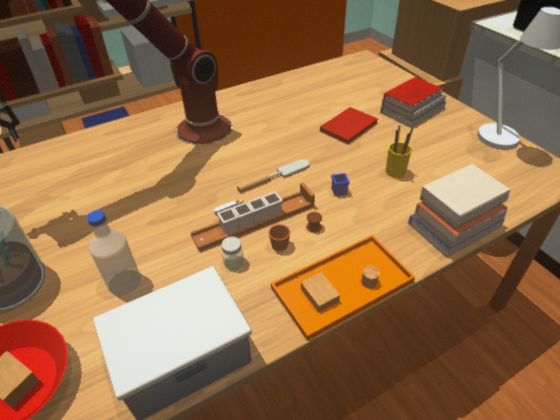

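View pics/top0.png

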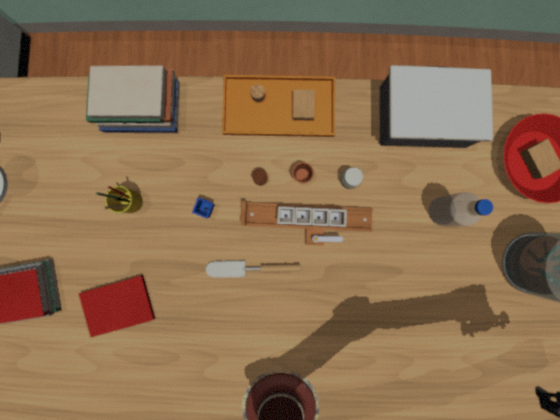

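The scene shows four white square pots in the rail, at about (222–275, 212) in the scene view and (286, 303, 320, 337; 216) in the top view. The blue square pot at (203, 207) in the top view is the look-alike. The stop is at the left, (243, 212), and the open end at (372, 218). The keeper's pin is at (316, 239), with its tip to the right at (343, 239). Next I move to a wrist close-up.

```bash
cat > h.py <<'E'
from station import arm,snapshot,camera_info,ticket
import cv2,numpy as np
from scipy.spatial.transform import Rotation as Rot
def cast(c,uv,z,R=None,t=None):
    K=np.array([[c["fx"],0,c["cx"]],[0,c["fy"],c["cy"]],[0,0,1]])
    R=c["R"] if R is None else R; t=c["t"] if t is None else t
    p=cv2.undistortPoints(np.array(uv,float).reshape(-1,1,2),K,c["dist_coeffs"]).reshape(-1,2)
    d=np.c_[p,np.ones(len(p))]@R; o=-R.T@np.array(t)
    return o+d*((np.asarray(z)-o[2])/d[:,2])[:,None]
def wrist_pose():
    c=camera_info("wrist"); T=np.eye(4)
    T[:3,:3]=Rot.from_quat(arm.read_eef_rot()).as_matrix(); T[:3,3]=arm.read_tool_pos()
    M=np.linalg.inv(T@c["T_tool_cam"]); return c,M[:3,:3],M[:3,3]
E
python3 - <<'E'
from h import *
c=camera_info("top")
P=cast(c,[(243,212),(372,218),(308,215),(316,239),(343,239),(353,177),(303,172)],[.02,.02,.02,.044,.044,.075,.055]); print(P.round(3))
m=P[2]
arm.movep([m[0]+.05,m[1],.33],[1,0,0,0]); print(arm.read_time(),arm.read_tool_pos())
np.savez("wp.npz",**dict(zip("cRt",[0,*wrist_pose()[1:]])))
cv2.imwrite("pics/w0.png",snapshot("wrist"))
E
```

```text
[[ 0.553  0.114  0.02 ]
 [ 0.542 -0.248  0.02 ]
 [ 0.548 -0.068  0.02 ]
 [ 0.482 -0.089  0.044]
 [ 0.483 -0.163  0.044]
 [ 0.65  -0.184  0.075]
 [ 0.664 -0.051  0.055]]
2.625 [ 0.59755012 -0.06973745  0.32991705]
```

View pics/w0.png

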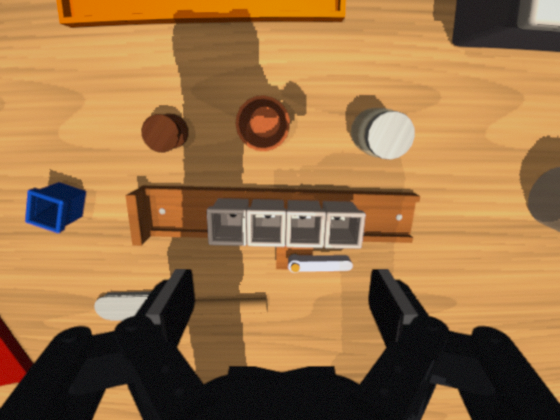

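The wrist view shows the white pots at about (228, 267, 305, 345; 223), the end stop at (138, 217), the open end at (415, 215), and the keeper's pin at (295, 267) with its tip at (352, 265). The blue look-alike is at (55, 207). The white row standing in the rail's channel is the right one. I'll confirm that in one enlarged crop.

Run:
```python
import cv2
i=cv2.imread("pics/w0.png")[175:285,120:430]
cv2.imwrite("pics/w0c.png",cv2.resize(i,None,fx=2.5,fy=2.5,interpolation=cv2.INTER_CUBIC))
```

```text
(no output)
```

View pics/w0c.png

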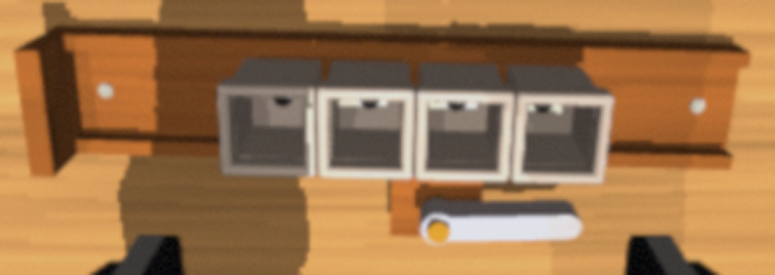

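The crop confirms four white pots in the channel. In crop pixels (2.5x, offset 120, 175), the floor screws are at (105, 91) and (698, 106), the pin at (438, 232), the keeper tip at (581, 226), and pot4's rear rim at (613, 95)–(603, 183). There is a small gap between the pots at x≈315.

Run:
```python
from h import *
w=np.load("wp.npz"); c=camera_info("wrist")
pix=dict(s1=(105,91,.01),s2=(698,106,.01),foot=(78,97,.01),open=(735,107,.01),pin=(438,232,.048),tip=(581,226,.044),
 r1=(613,95,.065),r2=(603,183,.065),f1=(219,86,.065),f2=(222,174,.065),nl1=(55,172,.02),nl2=(730,166,.02),fl2=(748,48,.02),stA=(45,48,.05),stB=(45,175,.05))
a=np.array(list(pix.values())); P=cast(c,a[:,:2]/2.5+[120,175]-0.3,a[:,2],w["R"],w["t"])
d=dict(zip(pix,P))
ex=d["s1"]-d["s2"]; ex[2]=0; print("yaw",np.degrees(np.arctan2(ex[1],ex[0])))
ex/=np.linalg.norm(ex); ey=np.array([-ex[1],ex[0],0])
for k in("foot","stA"): print(k,(d[k]-d["s2"])@ex)
# origin from foot & open & screws
O=(d["s1"]+d["s2"])/2; mid=((d["foot"]-O)@ex-165+((d["open"]-O)@ex))if 0 else None
o=O+ex*(((d["foot"]-O)@ex-.165)+((d["open"]-O)@ex+.19))/2; o[2]=0
print("origin",o)
for k in d: q=d[k]-o; print(k,d[k].round(4),"rail",(q@ex).round(4),(q@ey).round(4))
```

```text
yaw 88.28297339799953
foot 0.336030966135155
stA 0.3317263749097107
origin [ 0.54269605 -0.05903708  0.        ]
s1 [0.5472 0.0915 0.01  ] rail 0.1506 0.0
s2 [ 0.5376 -0.2292  0.01  ] rail -0.1702 0.0
foot [0.5438 0.1068 0.01  ] rail 0.1658 0.0038
open [ 0.5369 -0.2498  0.01  ] rail -0.1908 0.0001
pin [ 0.4829 -0.087   0.048 ] rail -0.0297 0.059
tip [ 0.4837 -0.1617  0.044 ] rail -0.1044 0.0559
r1 [ 0.5632 -0.1662  0.065 ] rail -0.1065 -0.0237
r2 [ 0.5184 -0.1652  0.065 ] rail -0.1068 0.0211
f1 [0.5681 0.0153 0.065 ] rail 0.0751 -0.0232
f2 [0.5238 0.0175 0.065 ] rail 0.0759 0.0212
nl1 [0.5039 0.1213 0.02  ] rail 0.1791 0.0442
nl2 [ 0.5064 -0.2471  0.02  ] rail -0.1891 0.0307
fl2 [ 0.573  -0.2476  0.02  ] rail -0.1876 -0.036
stA [0.5825 0.1013 0.05  ] rail 0.1615 -0.035
stB [0.5161 0.1116 0.05  ] rail 0.1698 0.0317
```

Everything agrees with the rail model to about 1 mm: the pin comes out at (-30, 59) mm in the rail frame. Pot4's rear face is at x = -107 mm, and the keeper is at about 0.04 rad. I'll push with shut fingers tilted 8° so that the fingertips touch low on pot4's rear face.

```bash
cat >> h.py <<'E'
yaw=np.radians(88.28); O=np.array([.5427,-.0590,0])
EX=np.array([np.cos(yaw),np.sin(yaw),0]); EY=np.array([-EX[1],EX[0],0]); Z=np.array([0,0,1.])
def pose(x,y,z,ang,tilt=0,front=0):
    """Fingertip centre (moved `front` back along tool x) at rail (x,y,z); tool x at rail angle ang."""
    d=np.cos(ang)*EX+np.sin(ang)*EY; s,c=np.sin(tilt),np.cos(tilt)
    xt=c*d+s*Z; zt=-c*Z+s*d; R=np.c_[xt,np.cross(zt,xt),zt]
    p=O+x*EX+y*EY+z*Z-front*d-.073*zt
    return p,Rot.from_matrix(R).as_quat()
def rail(p): q=np.array(p)-O; return np.array([q@EX,q@EY,q[2]])
E
python3 - <<'E'
from h import *
T=np.radians(8); P=lambda x,z=.030:pose(x,-.001,z,0,T,.011)
arm.move_gripper(0.0,20)
arm.movep(*P(-.145,.12)); print(arm.read_joint_positions(),arm.read_time())
arm.line_to(P(-.145)[0],velocity=.1)
arm.line_to(P(-.113)[0],velocity=.08); b=np.array(arm.read_ft_force()); print("b",b)
for x in np.r_[-.105,-.09,-.06,-.028]:
    arm.line_to(P(x)[0],velocity=.05); print(x,((np.array(arm.read_ft_force())-b)@np.c_[EX,EY,Z]).round(2))
print(arm.read_time(), rail(arm.read_tool_pos()).round(4), arm.read_opening())
cv2.imwrite("pics/t1.png",cv2.resize(snapshot("top")[180:260,230:390],None,fx=4,fy=4))
E
```

```text
[ 0.74800806  0.72070916 -0.56576958  1.70093908  0.30023004  0.86302811
  0.06347752] 4.8917
b [ 0.28575741 -0.88979222  0.50706489]
-0.105 [ 0.38  0.68 -0.31]
-0.09 [ 1.1   0.67 -0.79]
-0.06 [ 0.32  0.42 -0.22]
-0.028 [1.34 0.09 0.22]
8.7917 [-0.0485 -0.0011  0.1024] -0.005185380526801239
```

View pics/t1.png

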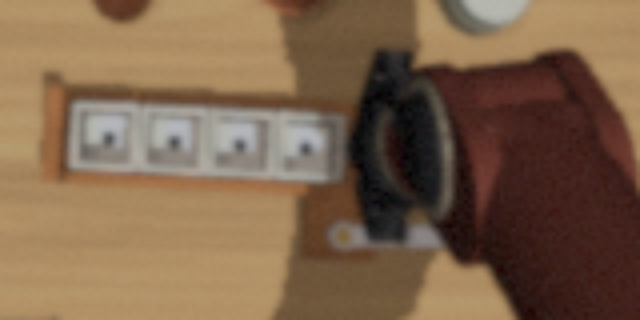

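The row, at (70–345, 140) in the 4x crop, has moved intact and is almost at the stop. I'll close it up in small steps and watch the force.

Run:
```python
from h import *
T=np.radians(8); P=lambda x,z=.030:pose(x,-.001,z,0,T,.011)
b=0.29*EX[0]-.89*EX[1]
x=-.028
while x<-.008:
    x+=.0015; arm.line_to(P(x)[0],velocity=.03); f=np.array(arm.read_ft_force())@EX-b
    print(round(x,4),round(f,2),rail(arm.read_tool_pos())[0].round(4))
    if abs(f)>7: break
print(arm.read_time())
```

```text
-0.0265 0.62 -0.0475
-0.025 0.11 -0.0465
-0.0235 -0.35 -0.0452
-0.022 -1.02 -0.043
-0.0205 -0.29 -0.0413
-0.019 -0.98 -0.0398
-0.0175 -2.33 -0.0393
-0.016 -4.92 -0.0391
-0.0145 -7.04 -0.0389
11.0917
```

The row is hard against the stop: force rises at x ≈ -0.0185, as expected for the home row. Next I retreat and swing the keeper, with the tool turning along with the bar.

Run:
```python
from h import *
T=np.radians(8)
def K(th,gap=0,z=.031,r=.058):
    return pose(-.030-r*np.cos(th)-(.007+gap)*np.sin(th), .0595-r*np.sin(th)+(.007+gap)*np.cos(th), z, th-np.pi/2, 0, .011)
A=np.r_[0.05:1.5:9j]
for th in A: assert arm.ik(*K(th)) is not None
p,q=pose(-.06,-.001,.030,0,T,.011)
arm.line_to(p,velocity=.08); arm.line_to(p+[0,0,.05],velocity=.12)
arm.movep(*K(0,.02,.08)); arm.line_to(K(0,.02)[0],velocity=.1)
b=np.array(arm.read_ft_force()); print(arm.read_time(),arm.read_joint_positions())
for th in A:
    p,q=K(th); arm.line_to(p,velocity=.08,ori=q)
    f=np.array(arm.read_ft_force())-b; print(th.round(2),f.round(2),rail(arm.read_tool_pos()).round(4))
print(arm.read_time())
cv2.imwrite("pics/t2.png",cv2.resize(snapshot("top")[180:260,230:390],None,fx=4,fy=4))
```

```text
14.125 [ 0.25270149  0.66695359  0.02244969  2.13313053 -0.04181506  0.34178871
 -1.29115785]
0.05 [-0.55  0.28  0.62] [-0.0888  0.0745  0.1043]
0.23 [ 0.32 -0.19  1.32] [-0.0906  0.0642  0.104 ]
0.41 [0.32 0.42 0.83] [-0.0903  0.0532  0.104 ]
0.59 [0.26 0.15 0.8 ] [-0.0881  0.0424  0.104 ]
0.78 [0.14 0.52 1.22] [-0.084   0.0322  0.1039]
0.96 [ 0.28 -0.17  1.06] [-0.0782  0.0229  0.1039]
1.14 [-0.47  0.22  1.82] [-0.0708  0.0148  0.104 ]
1.32 [-0.21  0.21  0.49] [-0.0621  0.0081  0.1039]
1.5 [ 0.6  -0.47  1.55] [-0.0523  0.0032  0.1039]
17.225
```

View pics/t2.png

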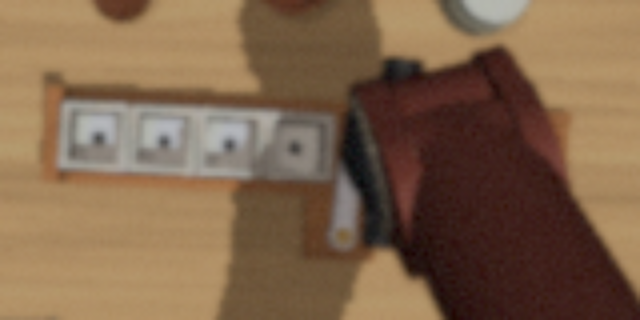

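The keeper, from (342, 238) up to about (348, 185) in the crop, has swung nearly square and the row is home. Now the last few degrees against the hard stop by force, then back off and check.

Run:
```python
from h import *
x=-.037; y=.0015
b=np.array(arm.read_ft_force())@EX
x=-.041
while x<-.026:
    x+=.0015; p,q=pose(x,y,.031,0,0,.011); arm.line_to(p,velocity=.03,ori=q); f=np.array(arm.read_ft_force())@EX-b
    print(round(x,4),round(f,2),rail(arm.read_tool_pos())[0].round(4))
    if f<-8: break
p,q=pose(-.085,y,.031,0,0,.011); arm.line_to(p,velocity=.1)
arm.line_to(p+[0,0,.07],velocity=.15)
p,_=pose(-.16,-.05,.031,0); v=p+[0.0,0,.2]
m=O-.03*EX+[.05,0,.33]
arm.movep(m,[1,0,0,0]); print(arm.read_time())
c,R,t=wrist_pose(); np.savez("wp2.npz",R=R,t=t)
i=snapshot("wrist"); cv2.imwrite("pics/w2.png",i)
cv2.imwrite("pics/w2c.png",cv2.resize(i[60:320,20:430],None,fx=1.9,fy=1.9,interpolation=cv2.INTER_CUBIC))
```

```text
-0.0395 0.06 -0.0509
-0.038 -0.5 -0.049
-0.0365 -1.85 -0.0478
-0.035 -5.08 -0.0476
-0.0335 -7.23 -0.0474
-0.032 -9.37 -0.0472
21.2583
```

View pics/w2c.png

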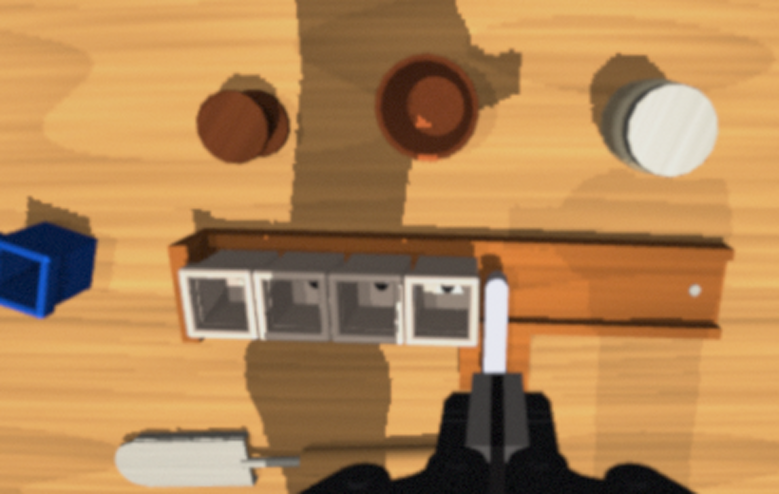

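The picture shows the four pots evenly spaced at about 74 px, with edges at 182, 256, 331, 405 and 479, closed up against the stop at (182, 300). The keeper lies square across the channel from (494, 370) to (496, 275), the bystanders are in place, and the arm is clear. I'm handing the job in.

```bash
python3 -c "
from station import ticket
print(ticket.finish_job())"
```

```text
the job is handed in; nothing more can be done
None
```

The four pots stand closed up against the end stop, the keeper bar lies square across the rail behind them, and the job was handed in at about 21 s with the arm clear of everything.

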